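# Slide the glass plate to the tray edge and seat it in the viewing stand

### The job

Fetch the white glass plate from the blue tray and put it in the black viewing stand. It lies too flat to be gripped there: press on it lightly from above (never with more than 20 N on tray or stand, it is glass), slide it out of the tray's open end until about 4 cm overhang, then grip the overhanging end by its two long edges and lift it off. Lay it flat in the stand's channel, slid fully back against the rear stop with its free end still sticking out at the front, let go of it, never let it fall, and leave everything else where it stands.

Things in the scene. Friction and masses are not known exactly. Their poses are not given: they have to be found in the camera images.
- plate_center (a point): centre (half-way up) of the loose white glass plate, 110 x 50 x 3 mm, about 45 g; x along its 110 mm, y along its 50 mm. Starts flat in the tray, 1 to 4 mm short of the rear rim and about 5 mm inside the side rims: no finger fits beside or behind. It slips in the channels (friction about 0.3), fingers grip it better. Contact is stiff (about 20 N/mm): touch down at some 4 mm/s and feel the force.
- tray_edge (a point): middle of the tray's open front edge, on the channel floor, 45 mm above the table. Tray: fixed blue block, 118 mm long (x), 72 wide (y), left or right on the table. x points from the open edge into the tray, z up. Channel 60 mm wide, 112 mm from open edge to rear rim; metal rims at sides and rear 6 mm thick, 5 mm above the floor. In front of the edge the block drops straight to the table.
- stand_stop (a point): mid-foot of the rear stop's face, on the stand's channel floor, 45 mm above the table. Stand: fixed black block, orange rims (6 mm thick, 5 mm high at sides and rear), 78 mm long (x), 72 wide, on the other side from the tray. x points from the open front to the stop, z up. Channel 60 mm wide, 72 long. Seated home, the plate's centre is 55 mm before the stop (-x), 38 mm stick out in front.
- sample_jar: jar with light blue screw cap, 41 mm wide, 53 mm tall, between tray and stand towards the back; origin under its centre; leave it alone
- blue_cap: dark blue screw cap, 52 mm wide, 25 mm tall, on the table near its front edge, between tray and stand; origin under its centre; leave it alone
- wash_bottle: wash bottle, 68 mm wide, 224 mm tall, at the far left; origin under its centre; leave it alone
- fitting_jar: clear jar with white lid, 45 mm wide, 58 mm tall, at the far right; origin under its centre; leave it alone
- tape_roll: white roll of thread tape, 48 mm wide, 13 mm tall, lying at the left; origin under its centre; leave it alone

How it is judged:
On the way, in this order (a step that is already met when the one before it is completed fails the run):
1. the plate lies flat on the tray floor, overhanging the open edge by 30 to 52 mm (x of plate_center in the frame of tray_edge between 0.003 and 0.025 m and z of plate_center in the frame of tray_edge between -0.002 and 0.004 m and angle between plate_center's own z axis and vertical below 0.05 rad), for 0.2 s.
2. the plate is lifted clear of the tray, at least 15 mm above its floor, held by the fingers (z of plate_center in the frame of tray_edge above 0.015 m and contact force between the fingers and plate above 0.5 N and contact force between plate and tray below 0.01 N), for 0.2 s.
At the end, for the whole second after the job is handed in: The plate lies flat and at rest (within 0.04 rad of level) on the floor of the stand's channel, between the side rims, its rear end within 4 mm of the rear stop, released (x of plate_center in the frame of stand_stop between -0.059 and -0.052 m and y of plate_center in the frame of stand_stop between -0.0075 and 0.0075 m and z of plate_center in the frame of stand_stop between -0.001 and 0.0035 m and angle between plate_center's own z axis and vertical below 0.04 rad and linear speed of plate below 0.01 m/s); the robot touches nothing.
It fails at once if the plate is pressed on the tray with more than 20 N (contact force between plate and tray above 20 N).
It fails at once if the plate is pressed on or against the stand with more than 20 N (contact force between plate and stand above 20 N).
It fails at once if the plate falls off (its centre is lower than 30 mm above the table) (height (world z) of plate_center below 0.03 m).
It fails at once if a bystander is moved by more than 20 mm (distance of any of sample_jar, blue_cap, wash_bottle, fitting_jar, tape_roll from where it was at the start of the episode above 0.02 m).
It also fails if it takes over 64 s, if anything falls off the work surface, if the arm or the gripper's body presses on something with over 40 N, if the wrist force passes 120 N, or if a joint passes its speed limit or range.

### The arm

A 6-joint arm with a two-finger parallel gripper is mounted at the origin on a cart in front of the work surface, level with it; the furniture and walls round the work are solid. World frame = base frame: x ahead of the robot, y to its left, z up, the work surface at z = 0. Lengths are in m, angles in rad, forces in N, time in s.
With the tool pointing down it reaches from about 0.35 to 0.975 m from the base axis. Payload 4.9 kg.
Tool frame: the origin (TCP) lies midway between the tips of the shut fingers; the grasp point (between the pads) lies 19 mm behind it; z points along the fingers, y is the line along which they close (so a half turn about z gives the same grasp; the last joint's range is limited). The gripper opens to 85 mm and grips with 20 to 120 N. Pads are 22 mm wide; open, the fingers measure 114 mm over their backs; the gripper's body (76 mm by 85 mm) begins 54 mm behind the grasp point. The pads swing forward as they close: fully open they stand 13 mm farther back than shut.
Start: joints at [-1.455, 0.053, 1.613, -0, 1.476, -0.119], TCP at [0.145, -0.608, 0.231] pointing down, gripper open.
Joint ranges: [-3.01, 3.01], [-1.01, 2.22], [0.06, 2.58], [-1.02, 4.17], [0.09, 2.62], [-3.14, 3.14]. Speed limits (rad/s): [2.57, 2.57, 3.14, 3.14, 3.14, 3.14].

### API

Orientations are given as a unit quaternion [w, x, y, z].
In Python, from plant import * gives the robot as it stands.
- The arm moves only by the tool jog_arm, never from a script. Its argument "targets" is a list of rows, each a list of 3 entries, a list of its own where there are three numbers: the shift along the tool's x, y, z in units of 25 mm (1.0 is 25 mm), then the turn, a rotation vector about the tool's x, y, z in units of 8 degrees (1.0 is 8 degrees), then the opening in per cent of the stroke, from 0 (shut) to 100 (fully open). A call has 1 to 8 rows; each row is the pose to reach, as a shift and turn from the pose commanded when the call began, along the tool's axes at that moment; what a row does not reach only later rows make up. A row lasts 1/8 s, in which the tool goes at most 62.5 mm and 10.7 degrees, less where a joint would pass 70% of its speed; a pose out of reach is approached as far as the arm can. A call with a gripper value outside its range is refused whole. The fingers move at their own pace and stop on an object; the grip force is fixed at half the most. Time passes only in rows, so rows that repeat a pose let the fingers close. It gives the time, the measured TCP pose, the force, the opening and the grip force at its end, in the units of the state.
- state(): the state, without advancing time (a new reading comes with each control period).
- grab_frame(name): name is "scene" or "top" or "wrist"; returns (picture, depth): 400x640x3 uint8, red, green, blue; 400x640 float32, m along the optical axis (not along the pixel's ray), 0 where there is no reading.
- camera_params(name): a dict with "fovy" (degrees; the focal length in pixels is half the picture's height over the tangent of half this angle, whatever the lens; pixels are square), "cx", "cy" (the principal point, pixels), "dist" ([k1, k2, p1, p2, k3] as OpenCV has them; the pictures are not rectified), "rvec" (rotation vector, rad) and "tvec" (3), from world to camera coordinates, as OpenCV has them; the wrist camera has in their place "hand_eye" (4x4, takes a point from camera to tool coordinates, whose origin is the TCP and whose axes are the flange's). Camera axes: x right, y down, z forward; pixel columns grow to the right and rows downward; lengths in m; the calibration is good to about 2 mm. A picture is of the moment at which its call begins: read the wrist's pose just before it. camera_params takes no time and is no camera call.
- job_done(): hands the job in; it is judged then, once.
The state is a dict: "time": time; "joint_pos": joint angles; "joint_vel": joint speeds; "joint_efforts": joint torques, N m; "tool_pos": TCP position; "tool_rot": TCP orientation; "contact_force": force on the tool from outside, world axes, zero at the start; "ft_torque": the same for the moment, N m; "gripper_width": opening from 0.0 (shut) to 1.0 (fully open); "grasp_force": force on a finger pad.
Only numpy, scipy, OpenCV 4.12 (cv2) and the standard library are available. Lean on these libraries where they do the work, as an engineer would, in place of code of your own. Each camera call takes 0.05 s, during which the arm holds its last target. There are 200 camera calls.

## Working session

There is one attempt and no reset: what is moved stays moved. The work goes in short steps, Python scripts to look and compute and a tool call to move; the robot and the scene stay as the last step left them, time stands still between calls to the robot, and variables do not carry over. Pictures are saved under pics/ and viewed, at most 10 in all, crops included, and the job is handed in when it is done.

Besides the shell and the picture viewer there is one more tool, called after "Request:" by a JSON object that holds its "name" and its "arguments", one argument or row to a line. jog_arm: Moves the arm, as the interface text tells. Its arguments: {"type":"object","properties":{"targets":{"type":"array"}},"required":["targets"]}

```bash
mkdir -p pics
python3 - <<'E'
from plant import *
import cv2,numpy as np
s=state();print(s)
for n in("scene","top"):
    p,d=grab_frame(n);cv2.imwrite(f"pics/{n}.png",p[:,:,::-1]);np.savez(f"{n}.npz",p=p,d=d);print(n,camera_params(n))
print(camera_params("wrist"))
E
```

```text
{'time': 0.0, 'joint_pos': array([-1.45497071e+00,  5.33685354e-02,  1.61431288e+00, -7.45601345e-05,
        1.47598218e+00, -1.18965338e-01]), 'joint_vel': array([-0.0004106 ,  0.00076753,  0.00182135, -0.00164856, -0.00102589,
        0.0003073 ]), 'joint_efforts': array([ 3.41464411e-04, -3.93683374e+01, -3.70175314e+01, -4.83880319e-05,
        7.17724470e-03, -1.06565658e-06]), 'tool_pos': array([ 0.14532777, -0.60722257,  0.2300445 ]), 'tool_rot': array([-1.03552619e-03,  9.93116110e-01,  1.17129491e-01, -3.54833607e-05]), 'contact_force': array([ 0.19965954, -0.66182517, -0.14506631]), 'ft_torque': array([-0.04510641,  0.00396182,  0.04777745]), 'grasp_force': 0.0, 'gripper_width': 1.004525013323325}
scene {'fovy': 47.88880804797025, 'cx': 316.7997646222315, 'cy': 198.8418188990647, 'dist': array([-0.08100115,  0.        ,  0.        ,  0.        ,  0.        ]), 'rvec': array([ 0.79341669, -2.53771192,  1.12418623]), 'tvec': array([0.38756894, 0.25766133, 1.37990273])}
top {'fovy': 51.457024570494404, 'cx': 324.5217068519059, 'cy': 199.2085601129346, 'dist': array([-0.01959597,  0.        ,  0.        ,  0.        ,  0.        ]), 'rvec': array([ 2.13505173, -2.14079805,  0.18726839]), 'tvec': array([-0.03668924,  0.4965896 ,  1.20653719])}
{'fovy': 64.02787562034368, 'cx': 317.73226844542154, 'cy': 200.3520457884919, 'dist': array([-0.0640317,  0.       ,  0.       ,  0.       ,  0.       ]), 'hand_eye': array([[ 2.52036803e-04, -9.63798440e-01, -2.66631775e-01,
         6.87715427e-02],
       [ 9.99999866e-01,  1.22457700e-04,  5.02611622e-04,
         5.75201982e-04],
       [-4.51765184e-04, -2.66631866e-01,  9.63798342e-01,
        -1.42265750e-01],
       [ 0.00000000e+00,  0.00000000e+00,  0.00000000e+00,
         1.00000000e+00]])}
```

View pics/top.png

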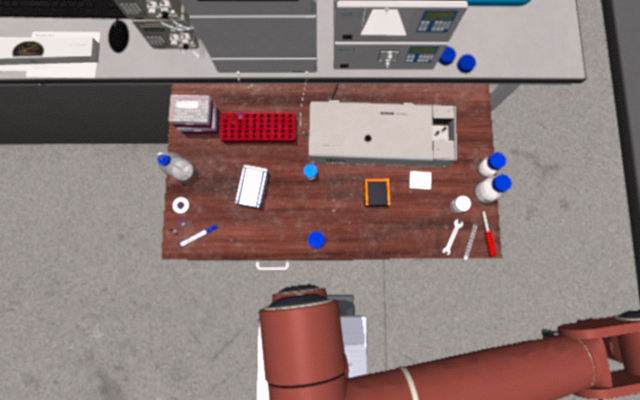

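The top view shows the tray at about (252,187), the stand at (377,192), the jar at (310,172) and the blue cap at (316,240). I'll enlarge both blocks next.

```bash
cat > h.py <<'E'
from plant import *
import cv2,numpy as np
from scipy.spatial.transform import Rotation as R
def K(c,h=400):
    f=h/2/np.tan(np.radians(c["fovy"])/2);return np.array([[f,0,c["cx"]],[0,f,c["cy"]],[0,0,1]])
def ext(c,s=None):  # camera->world 4x4
    T=np.eye(4)
    if "rvec" in c:
        r=cv2.Rodrigues(c["rvec"])[0];T[:3,:3]=r.T;T[:3,3]=-r.T@c["tvec"];return T
    q=s["tool_rot"];T[:3,:3]=R.from_quat([q[1],q[2],q[3],q[0]]).as_matrix();T[:3,3]=s["tool_pos"];return T@c["hand_eye"]
def onplane(px,z,c,s=None):
    u=cv2.undistortPoints(np.array(px,float).reshape(-1,1,2),K(c),c["dist"]).reshape(-1,2)
    T=ext(c,s);d=np.c_[u,np.ones(len(u))]@T[:3,:3].T
    return T[:3,3]+d*((z-T[2,3])/d[:,2])[:,None]
E
python3 - <<'E'
from h import *
p=np.load("top.npz")["p"][:,:,::-1];d=np.load("top.npz")["d"];c=camera_params("top")
a=cv2.resize(p[155:220,225:285],None,fx=6,fy=6,interpolation=cv2.INTER_CUBIC)
b=cv2.resize(p[155:220,345:405],None,fx=6,fy=6,interpolation=cv2.INTER_CUBIC)
cv2.imwrite("pics/crop.png",np.hstack([a,b]))
print(onplane([[252,187],[377,192]],.048,c),d[187,252],d[192,377])
E
```

```text
[[ 0.53306606  0.17981135  0.048     ]
 [ 0.51706621 -0.1957294   0.048     ]] 1.245659 1.2515283
```

View pics/crop.png

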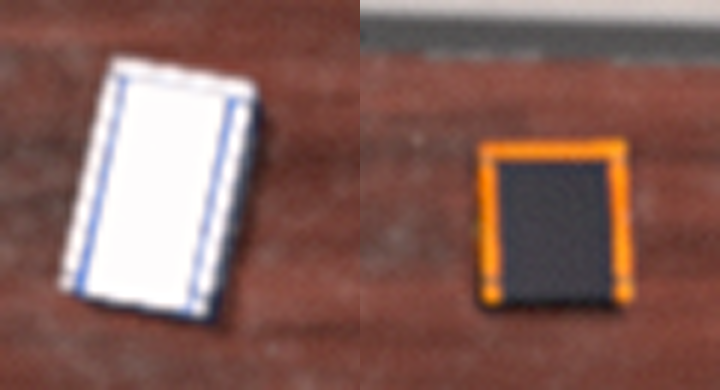

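The crop shows both blocks open towards the robot, which is the bottom of the picture. Crop pixels for the tray's rim corners are (113,57), (257,82), (207,315) and (62,290). For the stand they are (480,142), (627,138), (633,300) and (485,303).

```bash
cat >> h.py <<'E'
def go(pos,yaw,s=None):
    "tool x at world angle yaw, pointing down; prints shift/turn in jog units"
    s=s or state();q=s["tool_rot"];Q=R.from_quat([q[1],q[2],q[3],q[0]])
    T=R.from_matrix(np.c_[[np.cos(yaw),np.sin(yaw),0],[np.sin(yaw),-np.cos(yaw),0],[0,0,-1]])
    sh=Q.inv().apply(np.array(pos)-s["tool_pos"])/.025
    print("shift",sh.round(3),"turn",(np.degrees((Q.inv()*T).as_rotvec())/8).round(3),"t",round(s["time"],2))
E
python3 - <<'E'
from h import *
c=camera_params("top")
for n,o,pp in(("tray",225,[(113,57),(257,82),(207,315),(62,290)]),("stand",345-60,[(480,142),(627,138),(633,300),(485,303)])):
    P=onplane(np.array(pp)/6+[o,155],.05,c)[:,:2]
    if n=="stand": P=onplane(np.array(pp)/6-[60,0]+[345,155],.05,c)[:,:2]
    ax=(P[0]+P[1]-P[2]-P[3])/2
    print(n,P.round(3).tolist(),P.mean(0),np.linalg.norm(ax),np.linalg.norm(P[0]-P[1]),np.arctan2(ax[1],ax[0]))
    go([*P.mean(0),.2],np.arctan2(ax[1],ax[0]))
E
```

```text
tray [[0.602, 0.206], [0.589, 0.133], [0.47, 0.156], [0.483, 0.228]] [0.53621079 0.18063177] 0.1208404304733127 0.07408030237155112 -0.18445082951118574
shift [ 22.537 -27.013   1.263] turn [-1.300e-02  1.000e-03  3.003e+00] t 0.1
stand [[0.558, -0.16], [0.56, -0.234], [0.477, -0.235], [0.476, -0.161]] [ 0.51755276 -0.19762198] 0.08214832705781726 0.07411083942679778 0.008788130885734678
shift [ 18.291 -12.471   1.235] turn [-0.013 -0.     1.619] t 0.1
```

Request:
{"name": "jog_arm", "arguments": {
  "targets": [
    [[18.3,-12.5,1.2],[0,0,1.62],0],
    [[18.3,-12.5,1.2],[0,0,1.62],0],
    [[18.3,-12.5,1.2],[0,0,1.62],0],
    [[18.3,-12.5,1.2],[0,0,1.62],0],
    [[18.3,-12.5,1.2],[0,0,1.62],0],
    [[18.3,-12.5,1.2],[0,0,1.62],0],
    [[18.3,-12.5,1.2],[0,0,1.62],0],
    [[18.3,-12.5,1.2],[0,0,1.62],0]
  ]
}}

```text
time: 1.1
tool_pos: [0.4817, -0.2362, 0.2038]
tool_rot: [0.0, 1.0, 0.004, -0.0]
contact_force: [0.7, -1.1, 0.3]
gripper_width: 0.001
grasp_force: 0.0
```

Run:
```python
from h import *
go([.5175,-.1976,.2],.0088)
```

```text
shift [ 1.445 -1.53   0.152] turn [ 0.     0.001 -0.002] t 1.1
```

Request:
{"name": "jog_arm", "arguments": {
  "targets": [
    [[1.45,-1.53,0.15],[0,0,0],0],
    [[1.45,-1.53,0.15],[0,0,0],0],
    [[1.45,-1.53,0.15],[0,0,0],0],
    [[1.45,-1.53,0.15],[0,0,0],0]
  ]
}}

```text
time: 1.6
tool_pos: [0.5161, -0.2004, 0.2005]
tool_rot: [0.0, 1.0, 0.003, -0.0]
contact_force: [-0.9, 0.4, -0.6]
gripper_width: -0.003
grasp_force: 0.0
```

Run:
```python
from h import *
s=state();p,d=grab_frame("wrist");cv2.imwrite("pics/w1.png",p[:,:,::-1]);np.savez("w1.npz",p=p,d=d,s=s)
print(s["tool_pos"],s["joint_vel"])
```

```text
[ 0.51608139 -0.20044168  0.20045006] [-0.00594808 -0.00316315 -0.00195582  0.00166356  0.0002834   0.00061681]
```

View pics/w1.png

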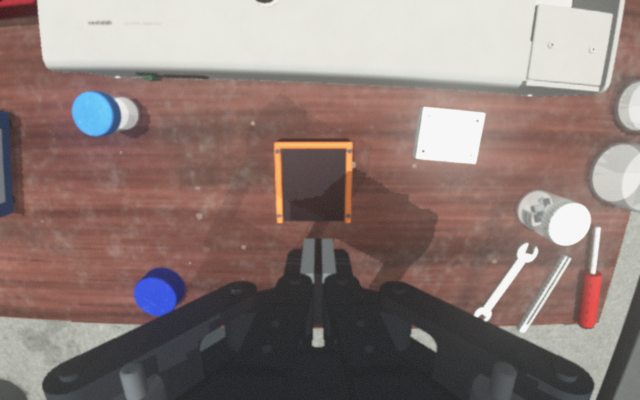

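The orange stand rims span about (275,141) to (353,224), open towards the bottom, and the shut fingers are at (318,245). I'll fit the rims on the plane z = 0.05.

```bash
cat >> h.py <<'E'
def rectfit(mask,z,c,s):
    n,l,st,_=cv2.connectedComponentsWithStats(mask.astype(np.uint8),connectivity=8)
    i=1+np.argmax(st[1:,4]);v,u=np.nonzero(l==i)
    P=onplane(np.c_[u,v],z,c,s)[:,:2]
    (cx,cy),(w,h),a=cv2.minAreaRect((P*1000).astype(np.float32))
    return np.array([cx,cy])/1000,(w,h),a,P
E
python3 - <<'E'
from h import *
f=np.load("w1.npz",allow_pickle=True);p,s=f["p"],f["s"].item();c=camera_params("wrist")
h=cv2.cvtColor(p,cv2.COLOR_RGB2HSV)
m=(h[...,0]<22)&(h[...,0]>10)&(h[...,1]>180)&(h[...,2]>110)
m[:130]=0;m[235:]=0;m[:,:265]=0;m[:,365:]=0
C,wh,a,P=rectfit(m,.05,c,s);print(C,wh,a,m.sum())
# per-edge line fits in world
q=P-C
L=q[q[:,1]>.025];Rr=q[q[:,1]<-.025];B=q[q[:,0]>.03]
print("slopes",np.polyfit(L[:,0],L[:,1],1),np.polyfit(Rr[:,0],Rr[:,1],1),np.polyfit(B[:,1],B[:,0],1))
d=f["d"];print(d[180,313],d[146,313],P.min(0),P.max(0))
E
```

```text
Traceback (most recent call last):
  File "h.py", line 23, in rectfit
    i=1+np.argmax(st[1:,4]);v,u=np.nonzero(l==i)
        ~~~~~~~~~^^^^^^^^^^
ValueError: attempt to get argmax of an empty sequence
```

```bash
cat > st.py <<'E'
from h import *
f=np.load("w1.npz",allow_pickle=True);p,s=f["p"],f["s"].item();c=camera_params("wrist")
h=cv2.cvtColor(p,cv2.COLOR_RGB2HSV)
print(h[146,300:330:10],h[180,276:283])
m=(h[...,0]<25)&(h[...,0]>8)&(h[...,1]>130)&(h[...,2]>150)
m[:130]=0;m[235:]=0;m[:,:265]=0;m[:,365:]=0
C,wh,a,P=rectfit(m,.05,c,s);print(C,wh,a,m.sum())
q=P-C
L=q[q[:,1]>.025];Rr=q[q[:,1]<-.025];B=q[q[:,0]>.03]
print("slopes",np.polyfit(L[:,0],L[:,1],1),np.polyfit(Rr[:,0],Rr[:,1],1),np.polyfit(B[:,1],B[:,0],1))
d=f["d"];print(d[180,313],d[146,313],P.min(0),P.max(0))
T=ext(c,s);print(T[:3,3])
E
python3 st.py
```

```text
[[ 16 143 246]
 [ 16 143 246]
 [ 16 146 246]] [[ 14 153 245]
 [ 16 147 246]
 [ 16 147 247]
 [ 16 148 246]
 [ 13 158 241]
 [ 10 157 196]
 [  8 113 120]]
[ 0.55612048 -0.19664009] (8.100231170654297, 72.00568389892578) 1.1615625619888306 1457Traceback (most recent call last):
  File "st.py", line 10, in <module>
    print("slopes",np.polyfit(L[:,0],L[:,1],1),np.polyfit(Rr[:,0],Rr[:,1],1),np.polyfit(B[:,1],B[:,0],1))
                                                                             ~~~~~~~~~~^^^^^^^^^^^^^^^^^
    raise TypeError("expected non-empty vector for x")
TypeError: expected non-empty vector for x
```

```bash
sed -i 's/    n,l,st.*/    mask=cv2.morphologyEx(mask.astype(np.uint8),cv2.MORPH_CLOSE,np.ones((7,7)))\n&/' h.py; python3 st.py | tail -5
```

```text
[  8 113 120]]
[ 0.52042505 -0.19651192] (78.57172393798828, 72.7985610961914) 0.386015921831131 1457
slopes [-0.01161597  0.03257118] [ 0.02872633 -0.03265289] [-0.00711215  0.03535721]
0.30316463 0.290649 [ 0.48090975 -0.23268208] [ 0.55993592 -0.1600661 ]
[ 0.58499356 -0.20028168  0.34269771]
```

The stand fit is 78.6 x 72.8 mm, as it should be, with the stop at (0.5534, -0.1962) and yaw about 0.008. Next is the tray.

Run:
```python
from h import *
go([.536,.181,.2],-.184)
```

```text
shift [  0.897 -15.256   0.019] turn [1.000e-03 0.000e+00 1.365e+00] t 1.65
```

Request:
{"name": "jog_arm", "arguments": {
  "targets": [
    [[0.9,-15.25,0],[0,0,1.37],0],
    [[0.9,-15.25,0],[0,0,1.37],0],
    [[0.9,-15.25,0],[0,0,1.37],0],
    [[0.9,-15.25,0],[0,0,1.37],0],
    [[0.9,-15.25,0],[0,0,1.37],0],
    [[0.9,-15.25,0],[0,0,1.37],0],
    [[0.9,-15.25,0],[0,0,1.37],0],
    [[0.9,-15.25,0],[0,0,1.37],0]
  ]
}}

```text
time: 2.65
tool_pos: [0.5361, 0.1815, 0.2005]
tool_rot: [0.0, 0.996, -0.091, 0.0]
contact_force: [0.8, -0.4, -0.2]
gripper_width: 0.0
grasp_force: 0.0
```

Run:
```python
from h import *
s=state();p,d=grab_frame("wrist");cv2.imwrite("pics/w2.png",cv2.resize(p[80:280,160:480,::-1],None,fx=2.5,fy=2.5));np.savez("w2.npz",p=p,d=d,s=s)
print(s["tool_pos"],s["joint_vel"])
```

```text
[0.53606863 0.18145118 0.20051678] [-0.03191082 -0.00972179  0.00946883 -0.00557879  0.00280835 -0.00444739]
```

View pics/w2.png

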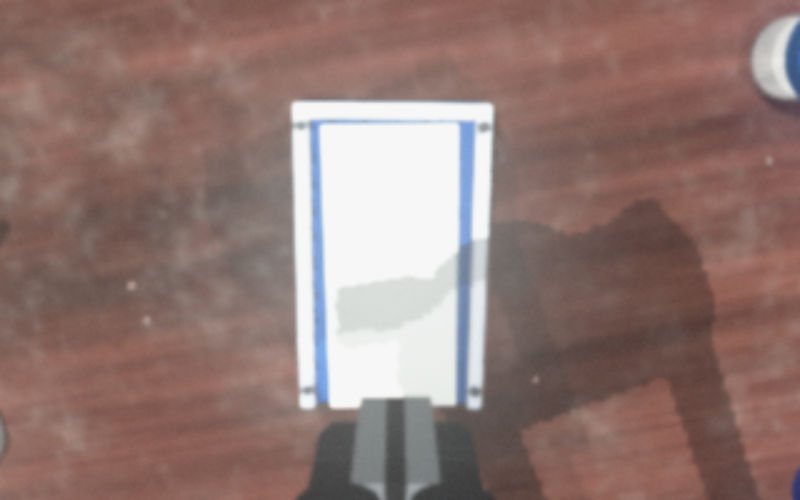

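The view shows the tray and plate. Crop pixels for the rim's outer corners are (292,102), (493,102), (481,408) and (300,408). For the plate they are (319,123), (459,123), (457,405) and (329,405).

Run:
```python
from h import *
f=np.load("w2.npz",allow_pickle=True);s=f["s"].item();c=camera_params("wrist")
o=np.array([160,80])
for z,pp in((.05,[(292,102),(493,102),(481,408),(300,408)]),(.048,[(319,123),(459,123),(457,405),(329,405)])):
    P=onplane((np.array(pp)-.0)/2.5+o,z,c,s)[:,:2];ax=(P[0]+P[1]-P[2]-P[3])/2
    print(P.mean(0),np.linalg.norm(ax),np.linalg.norm(P[0]-P[1]),np.linalg.norm(P[2]-P[3]),np.arctan2(*ax[::-1]))
```

```text
[0.53902385 0.18179763] 0.1176110550008077 0.0717739926773553 0.07154118700916183 -0.18972976109346806
[0.53557948 0.18257875] 0.10965265473728555 0.05061529282631874 0.05085811663232471 -0.16963573045462738
```

The tray fit is 117.6 x 71.7 mm and the plate 109.7 x 50.7 mm, both matching the given sizes. The edge is at (0.4811, 0.1929), yaw -0.190, and the plate centre sits at tray x = 0.0555. I'll go above the press point.

Run:
```python
from h import *
go([.543,.181,.053],-.185)
```

```text
shift [ 0.267 -0.066  5.9  ] turn [ 0.005 -0.001  0.008] t 2.7
```

Request:
{"name": "jog_arm", "arguments": {
  "targets": [
    [[0.27,-0.03,2.0],[0,0,0.02],0],
    [[0.27,-0.03,4.0],[0,0,0.02],0],
    [[0.27,-0.03,5.2],[0,0,0.02],0],
    [[0.27,-0.03,5.6],[0,0,0.02],0],
    [[0.27,-0.03,5.85],[0,0,0.02],0],
    [[0.27,-0.03,5.85],[0,0,0.02],0],
    [[0.27,-0.03,5.85],[0,0,0.02],0]
  ]
}}

```text
time: 3.58
tool_pos: [0.5439, 0.1816, 0.0559]
tool_rot: [-0.0, 0.996, -0.093, 0.001]
contact_force: [0.7, 0.3, -0.3]
gripper_width: -0.002
grasp_force: 0.0
```

Request:
{"name": "jog_arm", "arguments": {
  "targets": [
    [[0,0,0.02],[0,0,0],0],
    [[0,0,0.04],[0,0,0],0],
    [[0,0,0.06],[0,0,0],0],
    [[0,0,0.08],[0,0,0],0],
    [[0,0,0.1],[0,0,0],0],
    [[0,0,0.12],[0,0,0],0],
    [[0,0,0.12],[0,0,0],0]
  ]
}}

```text
time: 4.45
tool_pos: [0.5427, 0.1814, 0.0512]
tool_rot: [0.0, 0.996, -0.093, -0.0]
contact_force: [0.8, -1.0, 0.2]
gripper_width: 0.001
grasp_force: 0.0
```

Request:
{"name": "jog_arm", "arguments": {
  "targets": [
    [[0,0,0.02],[0,0,0],0],
    [[0,0,0.04],[0,0,0],0],
    [[0,0,0.06],[0,0,0],0],
    [[0,0,0.08],[0,0,0],0],
    [[0,0,0.08],[0,0,0],0]
  ]
}}

```text
time: 5.08
tool_pos: [0.5427, 0.1815, 0.0492]
tool_rot: [0.0, 0.996, -0.093, -0.0]
contact_force: [0.3, 0.6, -0.2]
gripper_width: -0.003
grasp_force: 0.0
```

Request:
{"name": "jog_arm", "arguments": {
  "targets": [
    [[0,0,0.015],[0,0,0],0],
    [[0,0,0.03],[0,0,0],0],
    [[0,0,0.03],[0,0,0],0]
  ]
}}

```text
time: 5.45
tool_pos: [0.5427, 0.1815, 0.0485]
tool_rot: [0.0, 0.996, -0.093, -0.0]
contact_force: [-0.8, -0.7, 0.1]
gripper_width: -0.003
grasp_force: 0.0
```

Request:
{"name": "jog_arm", "arguments": {
  "targets": [
    [[0,0,0.01],[0,0,0],0],
    [[0,0,0.02],[0,0,0],0],
    [[0,0,0.02],[0,0,0],0]
  ]
}}

```text
time: 5.82
tool_pos: [0.5428, 0.1815, 0.0481]
tool_rot: [-0.0, 0.996, -0.093, 0.0]
contact_force: [-0.1, 0.3, 0.7]
gripper_width: -0.002
grasp_force: 0.2
```

Request:
{"name": "jog_arm", "arguments": {
  "targets": [
    [[0,0,0.01],[0,0,0],0],
    [[0,0,0.01],[0,0,0],0]
  ]
}}

```text
time: 6.08
tool_pos: [0.5429, 0.1815, 0.0481]
tool_rot: [-0.0, 0.996, -0.093, 0.0]
contact_force: [-1.2, 0.0, 1.1]
gripper_width: 0.003
grasp_force: 1.2
```

Request:
{"name": "jog_arm", "arguments": {
  "targets": [
    [[0,0,0.01],[0,0,0],0],
    [[0,0,0.01],[0,0,0],0]
  ]
}}

```text
time: 6.32
tool_pos: [0.5431, 0.1815, 0.0481]
tool_rot: [-0.0, 0.996, -0.093, 0.0]
contact_force: [-1.7, -0.4, 5.7]
gripper_width: -0.001
grasp_force: 2.5
```

I'm in contact at 5.7 N. I'll slide 10 mm first and check.

Request:
{"name": "jog_arm", "arguments": {
  "targets": [
    [[-0.05,0,0],[0,0,0],0],
    [[-0.12,0,0],[0,0,0],0],
    [[-0.2,0,0],[0,0,0],0],
    [[-0.28,0,0],[0,0,0],0],
    [[-0.36,0,0],[0,0,0],0],
    [[-0.4,0,0],[0,0,0],0]
  ]
}}

```text
time: 7.08
tool_pos: [0.5333, 0.1834, 0.0481]
tool_rot: [-0.0, 0.996, -0.093, 0.001]
contact_force: [1.7, -1.2, 5.6]
gripper_width: 0.001
grasp_force: 2.5
```

Run:
```python
from h import *
s=state();p,d=grab_frame("wrist");cv2.imwrite("pics/w3.png",p[100:400,140:500,::-1])
print(s["tool_pos"],s["contact_force"])
```

```text
[0.53334818 0.18341856 0.04805318] [ 1.73789144 -1.23856141  5.56089225]
```

View pics/w3.png

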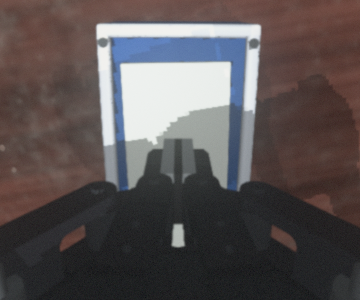

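The plate follows the finger: its rear edge is at crop row 62 and the rim's inner edge at 37, a gap of about 11 mm. I'll continue 31 mm.

Request:
{"name": "jog_arm", "arguments": {
  "targets": [
    [[-0.08,0,0],[0,0,0],0],
    [[-0.2,0,0],[0,0,0],0],
    [[-0.32,0,0],[0,0,0],0],
    [[-0.44,0,0],[0,0,0],0],
    [[-0.54,0,0],[0,0,0],0],
    [[-0.6,0,0],[0,0,0],0]
  ]
}}

```text
time: 7.88
tool_pos: [0.5186, 0.1862, 0.048]
tool_rot: [-0.0, 0.996, -0.093, 0.001]
contact_force: [0.6, -0.5, 5.9]
gripper_width: 0.002
grasp_force: 2.6
```

Request:
{"name": "jog_arm", "arguments": {
  "targets": [
    [[-0.08,0,0],[0,0,0],0],
    [[-0.2,0,0],[0,0,0],0],
    [[-0.32,0,0],[0,0,0],0],
    [[-0.44,0,0],[0,0,0],0],
    [[-0.54,0,0],[0,0,0],0],
    [[-0.62,0,0],[0,0,0],0],
    [[-0.64,0,0],[0,0,0],0]
  ]
}}

```text
time: 8.75
tool_pos: [0.5029, 0.1891, 0.0481]
tool_rot: [-0.0, 0.996, -0.093, 0.001]
contact_force: [1.5, -0.5, 6.3]
gripper_width: 0.003
grasp_force: 2.6
```

Run:
```python
from h import *
s=state();p,d=grab_frame("wrist");cv2.imwrite("pics/w4.png",cv2.resize(p[60:360,140:500,::-1],None,fx=2,fy=2));np.savez("w4.npz",p=p,s=s)
print(s["tool_pos"],s["contact_force"])
```

```text
[0.5028583  0.18913746 0.04805434] [ 1.45207012 -0.49490127  6.33027168]
```

View pics/w4.png

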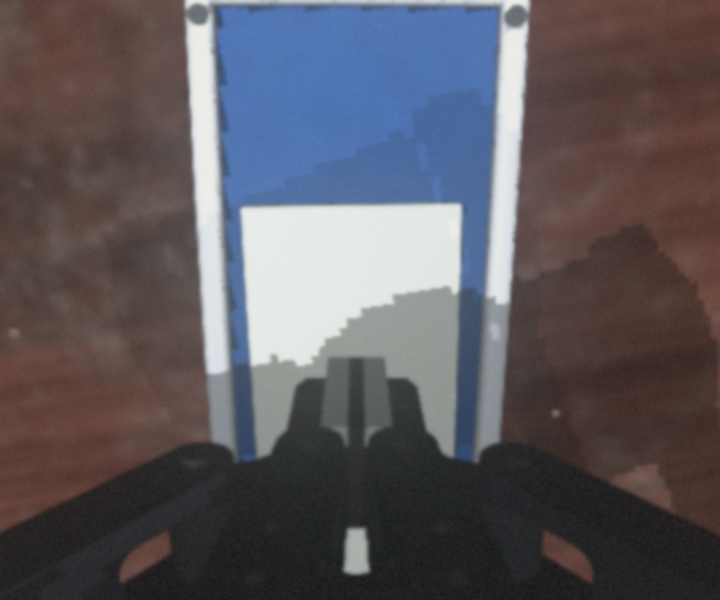

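The plate's rear corners are at crop (242,206) and (462,204), lying straight with a wide blue gap behind. I'll check the overhang and work out the grip pose.

Run:
```python
from h import *
f=np.load("w4.npz",allow_pickle=True);s=f["s"].item();c=camera_params("wrist")
P=onplane(np.array([(242,206),(462,204),(250,362),(460,362)])/2+[140,60],.048,c,s)[:,:2]
u=np.array([np.cos(.19),-np.sin(.19)]);v=np.array([-u[1],u[0]]);e=np.array([.4811,.1929])
q=(P-e)@np.c_[u,v];print(q.round(4))
cx=q[:2,0].mean()-.055;cy=q[:2,1].mean();print("plate x",cx,"width",q[0,1]-q[1,1])
for a in(.15,.0475-.019):
    g=e+u*(cx-.039)+v*cy;print(g);go([*g,a],-.188)
```

```text
[[ 0.0689  0.026 ]
 [ 0.0696 -0.0234]
 [ 0.0313  0.0256]
 [ 0.0315 -0.0247]]
plate x 0.01422563212017463 width 0.04932019810126562
[0.45701837 0.1988627 ]
shift [-1.867 -0.045 -4.081] turn [-0.003 -0.009  0.019] t 8.8
[0.45701837 0.1988627 ]
shift [-1.873 -0.043  0.779] turn [-0.003 -0.009  0.019] t 8.8
```

The plate centre is at tray x = 14.2 mm. I'll lift off, open, move over the overhang and descend.

Request:
{"name": "jog_arm", "arguments": {
  "targets": [
    [[0,0,-0.3],[0,0,0],0],
    [[0,0,-1.5],[0,0,0],0],
    [[-0.5,0,-2.5],[0,0,0],100],
    [[-1.87,-0.04,-2.5],[0,0,0.02],100],
    [[-1.87,-0.04,-2.5],[0,0,0.02],100],
    [[-1.87,-0.04,-2.5],[0,0,0.02],100],
    [[-1.87,-0.04,-2.0],[0,0,0.02],100],
    [[-1.87,-0.04,-2.0],[0,0,0.02],100]
  ]
}}

```text
time: 9.8
tool_pos: [0.4558, 0.1981, 0.0955]
tool_rot: [0.001, 0.996, -0.094, -0.002]
contact_force: [-0.0, -0.4, 0.2]
gripper_width: 1.001
grasp_force: 0.0
```

Run:
```python
from h import *
go([.457,.1989,.0245],-.188)
```

```text
shift [ 0.051 -0.045  2.839] turn [ 0.012  0.025 -0.005] t 9.8
```

Request:
{"name": "jog_arm", "arguments": {
  "targets": [
    [[0,0,0.6],[0,0,0],100],
    [[0,0,1.3],[0,0,0],100],
    [[0,0,2.0],[0,0,0],100],
    [[0,0,2.5],[0,0,0],100],
    [[0,0,2.8],[0,0,0],100],
    [[0,0,2.92],[0,0,0],100],
    [[0,0,2.92],[0,0,0],100],
    [[0,0,2.92],[0,0,0],100]
  ]
}}

```text
time: 10.8
tool_pos: [0.4573, 0.1988, 0.0252]
tool_rot: [-0.0, 0.996, -0.094, 0.001]
contact_force: [0.7, -0.1, 0.4]
gripper_width: 0.996
grasp_force: 0.0
```

Request:
{"name": "jog_arm", "arguments": {
  "targets": [
    [[0,0,0],[0,0,0],70],
    [[0,0,0],[0,0,0],66],
    [[0,0,0],[0,0,0],63],
    [[0,0,0],[0,0,0],60],
    [[0,0,0],[0,0,0],57],
    [[0,0,0],[0,0,0],50],
    [[0,0,0],[0,0,0],40],
    [[0,0,0],[0,0,0],40]
  ]
}}

```text
time: 11.8
tool_pos: [0.4569, 0.1987, 0.0247]
tool_rot: [-0.0, 0.996, -0.094, 0.0]
contact_force: [-0.1, -0.3, 2.7]
gripper_width: 0.563
grasp_force: 61.3
```

Gripped, with an opening of about 48 mm and 61 N. I'll lift.

Request:
{"name": "jog_arm", "arguments": {
  "targets": [
    [[0,0,-0.05],[0,0,0],40],
    [[0,0,-0.2],[0,0,0],40],
    [[0,0,-0.5],[0,0,0],40],
    [[0,0,-1.0],[0,0,0],40],
    [[0,0,-1.6],[0,0,0],40],
    [[0,0,-2.2],[0,0,0],40],
    [[0,0,-2.4],[0,0,0],40],
    [[0,0,-2.4],[0,0,0],40]
  ]
}}

```text
time: 12.8
tool_pos: [0.457, 0.1987, 0.0852]
tool_rot: [-0.0, 0.996, -0.094, 0.001]
contact_force: [-0.4, 0.4, -0.1]
gripper_width: 0.561
grasp_force: 61.7
```

Run:
```python
from h import *
s=state();p,d=grab_frame("wrist");cv2.imwrite("pics/w5.png",cv2.resize(p[40:340,140:500,::-1],None,fx=2,fy=2));np.savez("w5.npz",p=p,d=d,s=s)
p2,d2=grab_frame("scene");np.savez("s5.npz",p=p2,d=d2)
print(s["tool_pos"],s["contact_force"],s["gripper_width"],s["grasp_force"])
```

```text
[0.45702021 0.19873505 0.0851549 ] [-0.43733575  0.38739306 -0.10326646] 0.561366688530222 61.66137099266052
```

View pics/w5.png

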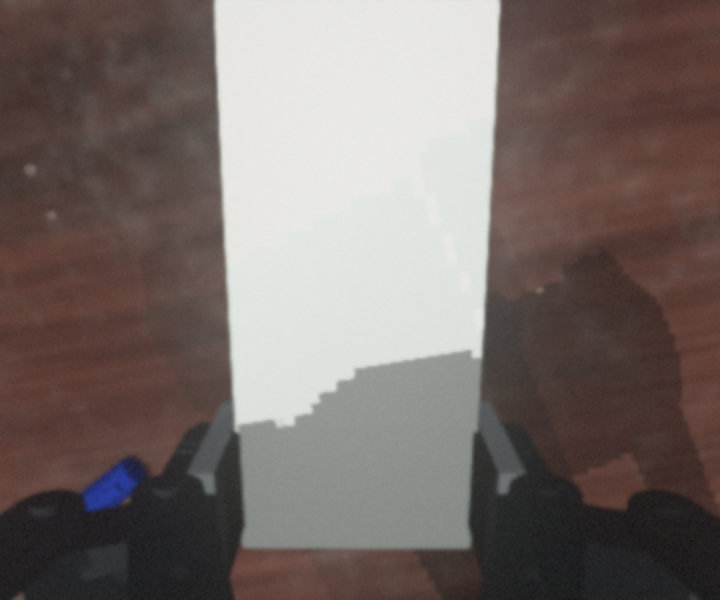

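The plate is held straight between the pads, its free end at crop row 548 and its sides about (215..500) at the top. I'll take its tilt, height and edges in the tool frame from the depth picture.

```bash
cat > pl.py <<'E'
from h import *
import sys
f=np.load(sys.argv[1],allow_pickle=True);p,d,s=f["p"],f["d"],f["s"].item();c=camera_params("wrist")
H=c["hand_eye"]
h=cv2.cvtColor(p,cv2.COLOR_RGB2HSV);m=((h[...,1]<40)&(h[...,2]>110)&(d>.05)&(d<.3)).astype(np.uint8)
m[:,:225]=0;m[:,410:]=0
n,l,st,_=cv2.connectedComponentsWithStats(m);i=1+np.argmax(st[1:,4]);print(st[i]);k=l==i
ke=cv2.erode(k.astype(np.uint8),np.ones((9,9)))>0
v,u=np.nonzero(ke);x=cv2.undistortPoints(np.c_[u,v].astype(float).reshape(-1,1,2),K(c),c["dist"]).reshape(-1,2)
X=np.c_[x,np.ones(len(x))]*d[v,u][:,None];X=X@H[:3,:3].T+H[:3,3]
A=np.c_[X[:,:2],np.ones(len(X))];co=np.linalg.lstsq(A,X[:,2],rcond=None)[0]
print("tool z = ax+by+c",co.round(4),"rms",np.std(A@co-X[:,2]))
# outline on fitted plane
v,u=np.nonzero(k);x=cv2.undistortPoints(np.c_[u,v].astype(float).reshape(-1,1,2),K(c),c["dist"]).reshape(-1,2)
r=np.c_[x,np.ones(len(x))]@H[:3,:3].T;o=H[:3,3];nn=np.array([co[0],co[1],-1])
Y=o+r*(-(nn@o+co[2])/(r@nn))[:,None]
print("rect",cv2.minAreaRect((Y[:,:2]*1000).astype(np.float32)),Y.min(0),Y.max(0))
xs=np.arange(int(Y[:,0].min()*1000)+4,int(Y[:,0].max()*1000)-3,2)
mid=[(Y[(abs(Y[:,0]*1000-t)<1),1].max()+Y[(abs(Y[:,0]*1000-t)<1),1].min())/2 for t in xs];print("mid y = ",np.polyfit(xs/1000,mid,1))
E
python3 pl.py w5.npz
```

```text
[  246     0   145   315 36790]
tool z = ax+by+c [ 0.0418 -0.0036 -0.0239] rms 0.005600633734856955
rect ((46.64423370361328, 0.23631858825683594), (51.426448822021484, 121.58051300048828), 89.94176483154297) [-0.01416434 -0.02552034 -0.02456531] [ 0.10740967  0.02591665 -0.01934045]
mid y =  [ 3.23573103e-03 -4.76234205e-05]
```

```bash
python3 - <<'E'
from h import *
f=np.load("w5.npz",allow_pickle=True);p,d=f["p"],f["d"]
for r in range(0,340,20): print(r,p[r,318],d[r,300:340].mean().round(4),d[r,300:340].std().round(4))
E
sed -i 's/^m\[:,:225/m[:int(sys.argv[2])]=0;&/' pl.py; python3 pl.py w5.npz 60;python3 pl.py w5.npz 25
```

```text
0 [ 73 109 165] 0.1611 0.0006
20 [ 81 113 168] 0.1638 0.0007
40 [229 229 225] 0.1089 0.0005
60 [232 232 228] 0.1106 0.0006
80 [232 232 228] 0.1125 0.0006
100 [233 232 229] 0.1144 0.0007
120 [233 232 228] 0.1162 0.0007
140 [227 231 228] 0.1183 0.0007
160 [226 230 227] 0.12 0.0005
180 [224 228 225] 0.122 0.0006
200 [223 227 224] 0.1243 0.0006
220 [222 226 222] 0.1264 0.0007
240 [146 151 145] 0.1285 0.0006
260 [144 148 144] 0.131 0.0007
280 [140 143 141] 0.1335 0.0007
300 [137 141 137] 0.136 0.0008
320 [94 72 67] 0.2638 0.0007
[  247    60   143   255 32729]
tool z = ax+by+c [ 0.0016  0.0004 -0.0225] rms 0.0006072583469487794
rect ((35.75693130493164, 0.1737232208251953), (50.79361343383789, 102.46099090576172), 89.98004150390625) [-0.01547993 -0.02523233 -0.0225768 ] [ 0.08699613  0.02555551 -0.02239285]
mid y =  [1.56275611e-03 3.16046254e-05]
[  246    25   145   290 36169]
tool z = ax+by+c [ 0.0106  0.0013 -0.0228] rms 0.0028563113024922863
rect ((41.73521041870117, 0.19946670532226562), (50.94189453125, 113.78005981445312), 89.96649932861328) [-0.01516542 -0.02528351 -0.02302438] [ 0.09863985  0.02564867 -0.0217588 ]
mid y =  [1.60703819e-03 3.45543470e-05]
```

The plate is level in the grip. Its underside is 19.5 mm above the TCP and its centre is at tool x = +39.5 mm. I'll carry it to the stand.

Run:
```python
from h import *
go([.4539,-.1969,.085],.007)
```

```text
shift [ 2.866 15.555 -0.034] turn [ 0.002  0.006 -1.399] t 12.9
```

Request:
{"name": "jog_arm", "arguments": {
  "targets": [
    [[0.14,0.7,-0.3],[0,0,0],40],
    [[0.42,2.3,-0.6],[0,0,-0.2],40],
    [[0.8,4.3,-0.6],[0,0,-0.4],40],
    [[1.18,6.4,-0.6],[0,0,-0.6],40],
    [[1.56,8.5,-0.6],[0,0,-0.8],40],
    [[1.95,10.6,-0.6],[0,0,-1.0],40],
    [[2.34,12.7,-0.6],[0,0,-1.2],40],
    [[2.6,14.2,-0.4],[0,0,-1.4],40]
  ]
}}

```text
time: 13.9
tool_pos: [0.4535, -0.1654, 0.0952]
tool_rot: [0.001, 1.0, 0.003, 0.0]
contact_force: [0.0, -0.6, -0.6]
gripper_width: 0.559
grasp_force: 61.8
```

Request:
{"name": "jog_arm", "arguments": {
  "targets": [
    [[0.07,0.4,0.2],[0,0,0],40],
    [[0.1,0.6,0.2],[0,0,0],40],
    [[0.1,0.6,0.2],[0,0,0],40],
    [[0.1,0.6,0.2],[0,0,0],40]
  ]
}}

```text
time: 14.4
tool_pos: [0.4568, -0.1763, 0.0896]
tool_rot: [-0.0, 1.0, 0.004, 0.0]
contact_force: [-0.2, 0.8, -1.0]
gripper_width: 0.562
grasp_force: 61.8
```

```bash
python3 - <<'E'
from h import *
s=state();p,d=grab_frame("wrist");np.savez("w6.npz",p=p,d=d,s=s)
cv2.imwrite("pics/w6.png",cv2.resize(p[0:340,140:500,::-1],None,fx=1.7,fy=1.7))
print(s["tool_pos"],s["contact_force"],s["gripper_width"],s["grasp_force"])
go([.4539,-.1969,.03],.007)
E
python3 pl.py w6.npz 60
```

```text
[ 0.45683126 -0.17632124  0.08960736] [-0.23928409  0.84301772 -1.01504784] 0.5615637269166647 61.800456047058105
shift [-0.126  0.82   2.386] turn [-0.001 -0.001  0.012] t 14.45
[  247    60   143   255 32704]
tool z = ax+by+c [ 0.0016 -0.0004 -0.0225] rms 0.0006103967393358698
rect ((35.77128601074219, 0.25745391845703125), (102.50726318359375, 50.593711853027344), 0.18738023936748505) [-0.01555744 -0.02492484 -0.022572  ] [ 0.08694406  0.02567949 -0.02238663]
mid y =  [0.00058099 0.00030941]
```

View pics/w6.png

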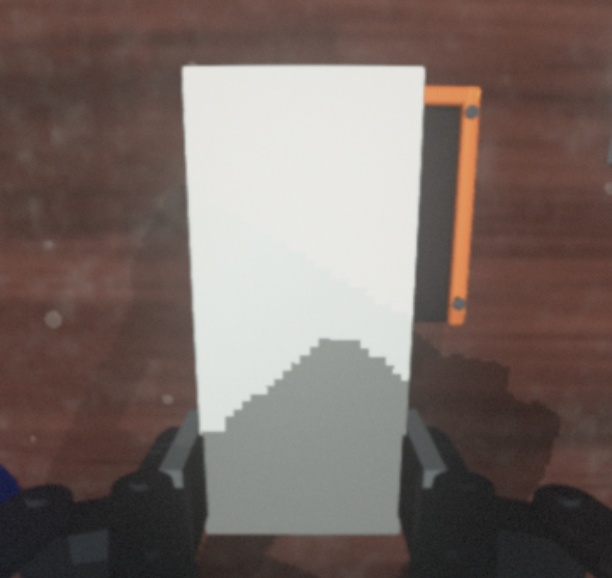

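The plate is level and straight in the grip. The stand's right rim shows at about (470,110) to (457,320), so the plate is 20 mm too far left. I'll shift right, then lower it above the rims.

Request:
{"name": "jog_arm", "arguments": {
  "targets": [
    [[-0.12,0.4,0.1],[0,0,0],40],
    [[-0.12,0.82,0.5],[0,0,0],40],
    [[-0.12,0.82,1.0],[0,0,0],40],
    [[-0.12,0.82,1.5],[0,0,0],40],
    [[-0.12,0.82,1.9],[0,0,0],40],
    [[-0.12,0.82,2.0],[0,0,0],40],
    [[-0.12,0.82,2.0],[0,0,0],40]
  ]
}}

```text
time: 15.32
tool_pos: [0.4539, -0.1977, 0.0394]
tool_rot: [-0.0, 1.0, 0.004, -0.0]
contact_force: [-0.4, 0.4, -0.5]
gripper_width: 0.562
grasp_force: 61.8
```

Run:
```python
from h import *
s=state();p,d=grab_frame("wrist");np.savez("w7.npz",p=p,d=d,s=s)
cv2.imwrite("pics/w7.png",cv2.resize(p[0:340,140:500,::-1],None,fx=1.7,fy=1.7))
print(s["tool_pos"],s["contact_force"])
go([.4539,-.1969,.0255],.007)
```

```text
[ 0.45389178 -0.19765407  0.0393809 ] [-0.35301168  0.38259453 -0.46080669]
shift [-0.009 -0.037  0.571] turn [ 0.002 -0.003  0.003] t 15.38
```

View pics/w7.png

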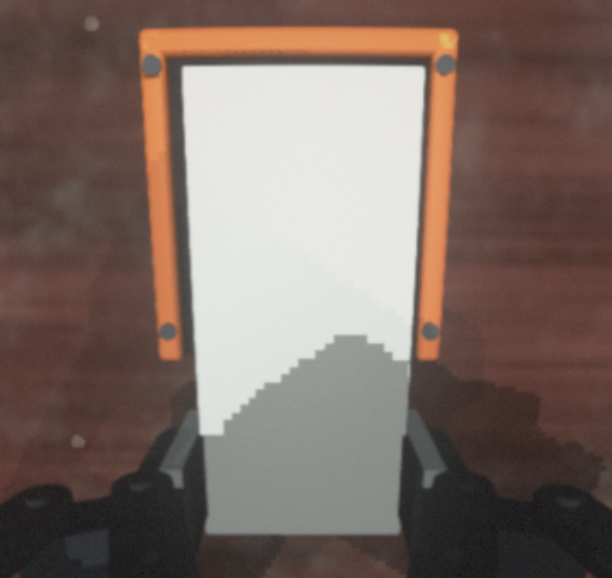

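The plate sits inside the rims, with left gap about 12 px, right 5 px and rear 10 px. I'll nudge it 1 mm left and lower it.

Request:
{"name": "jog_arm", "arguments": {
  "targets": [
    [[-0.01,-0.04,0.05],[0,0,0],40],
    [[-0.01,-0.04,0.18],[0,0,0],40],
    [[-0.01,-0.04,0.3],[0,0,0],40],
    [[-0.01,-0.04,0.38],[0,0,0],40],
    [[-0.01,-0.04,0.43],[0,0,0],40],
    [[-0.01,-0.04,0.46],[0,0,0],40],
    [[-0.01,-0.04,0.46],[0,0,0],40]
  ]
}}

```text
time: 16.25
tool_pos: [0.4536, -0.1968, 0.028]
tool_rot: [-0.0, 1.0, 0.004, -0.0]
contact_force: [0.5, 0.0, -0.8]
gripper_width: 0.562
grasp_force: 61.8
```

Request:
{"name": "jog_arm", "arguments": {
  "targets": [
    [[0,0,0.02],[0,0,0],40],
    [[0,0,0.04],[0,0,0],40],
    [[0,0,0.06],[0,0,0],40],
    [[0,0,0.07],[0,0,0],40],
    [[0,0,0.07],[0,0,0],40]
  ]
}}

```text
time: 16.88
tool_pos: [0.4536, -0.1968, 0.0263]
tool_rot: [-0.0, 1.0, 0.004, -0.0]
contact_force: [-0.4, -0.7, -0.8]
gripper_width: 0.56
grasp_force: 61.8
```

Request:
{"name": "jog_arm", "arguments": {
  "targets": [
    [[0,0,0.015],[0,0,0],40],
    [[0,0,0.03],[0,0,0],40],
    [[0,0,0.03],[0,0,0],40]
  ]
}}

```text
time: 17.25
tool_pos: [0.4536, -0.1967, 0.0255]
tool_rot: [-0.0, 1.0, 0.004, -0.0]
contact_force: [-0.2, -0.1, -0.9]
gripper_width: 0.561
grasp_force: 61.8
```

Request:
{"name": "jog_arm", "arguments": {
  "targets": [
    [[0,0,0.01],[0,0,0],40],
    [[0,0,0.02],[0,0,0],40],
    [[0,0,0.02],[0,0,0],40]
  ]
}}

```text
time: 17.62
tool_pos: [0.4536, -0.1968, 0.0251]
tool_rot: [0.0, 1.0, 0.004, 0.0]
contact_force: [0.8, -0.6, -0.3]
gripper_width: 0.562
grasp_force: 61.8
```

Request:
{"name": "jog_arm", "arguments": {
  "targets": [
    [[0,0,0.01],[0,0,0],40],
    [[0,0,0.02],[0,0,0],40],
    [[0,0,0.02],[0,0,0],40]
  ]
}}

```text
time: 18.0
tool_pos: [0.4538, -0.1969, 0.0248]
tool_rot: [0.0, 1.0, 0.004, 0.0]
contact_force: [-0.7, 0.0, 1.5]
gripper_width: 0.564
grasp_force: 61.9
```

It's on the floor with light contact. I'll slide it towards the stop.

Request:
{"name": "jog_arm", "arguments": {
  "targets": [
    [[0.03,0,0],[0,0,0],40],
    [[0.06,0,0],[0,0,0],40],
    [[0.09,0,0],[0,0,0],40],
    [[0.11,0,0],[0,0,0],40],
    [[0.11,0,0],[0,0,0],40]
  ]
}}

```text
time: 18.62
tool_pos: [0.4566, -0.1969, 0.0247]
tool_rot: [0.0, 1.0, 0.004, 0.0]
contact_force: [-0.6, -0.8, 3.2]
gripper_width: 0.557
grasp_force: 62.0
```

Request:
{"name": "jog_arm", "arguments": {
  "targets": [
    [[0.015,0,0],[0,0,0],40],
    [[0.03,0,0],[0,0,0],40],
    [[0.04,0,0],[0,0,0],40],
    [[0.04,0,0],[0,0,0],40]
  ]
}}

```text
time: 19.12
tool_pos: [0.4574, -0.1968, 0.0246]
tool_rot: [0.0, 1.0, 0.004, 0.0]
contact_force: [-0.6, -0.6, 3.1]
gripper_width: 0.564
grasp_force: 62.1
```

Request:
{"name": "jog_arm", "arguments": {
  "targets": [
    [[0.015,0,0],[0,0,0],40],
    [[0.03,0,0],[0,0,0],40],
    [[0.03,0,0],[0,0,0],40]
  ]
}}

```text
time: 19.5
tool_pos: [0.4582, -0.1968, 0.0246]
tool_rot: [0.0, 1.0, 0.004, 0.0]
contact_force: [-1.0, 0.1, 4.0]
gripper_width: 0.565
grasp_force: 62.1
```

Request:
{"name": "jog_arm", "arguments": {
  "targets": [
    [[0.015,0,0],[0,0,0],40],
    [[0.025,0,0],[0,0,0],40],
    [[0.025,0,0],[0,0,0],40]
  ]
}}

```text
time: 19.88
tool_pos: [0.4586, -0.1967, 0.0246]
tool_rot: [0.0, 1.0, 0.004, -0.0]
contact_force: [-2.4, -0.2, 4.9]
gripper_width: 0.558
grasp_force: 62.2
```

Request:
{"name": "jog_arm", "arguments": {
  "targets": [
    [[0.01,0,0],[0,0,0],40],
    [[0.015,0,0],[0,0,0],40],
    [[0.015,0,0],[0,0,0],40]
  ]
}}

```text
time: 20.25
tool_pos: [0.4586, -0.1968, 0.0245]
tool_rot: [-0.0, 1.0, 0.004, -0.001]
contact_force: [-3.3, -0.0, 6.7]
gripper_width: 0.561
grasp_force: 62.2
```

The plate is against the stop: the TCP stalled at 0.4586 (0.4589 predicted) with -3.3 N. I'll relieve the push and release.

Request:
{"name": "jog_arm", "arguments": {
  "targets": [
    [[-0.015,0,-0.01],[0,0,0],40],
    [[-0.015,0,-0.01],[0,0,0],56],
    [[-0.015,0,-0.01],[0,0,0],58],
    [[-0.015,0,-0.01],[0,0,0],62],
    [[-0.015,0,-0.01],[0,0,0],70],
    [[-0.015,0,-0.01],[0,0,0],85],
    [[-0.015,0,-0.01],[0,0,0],100],
    [[-0.015,0,-0.01],[0,0,0],100]
  ]
}}

```text
time: 21.25
tool_pos: [0.4587, -0.1967, 0.0247]
tool_rot: [-0.0, 1.0, 0.004, -0.0]
contact_force: [0.7, -1.3, 0.1]
gripper_width: 0.997
grasp_force: 0.0
```

Request:
{"name": "jog_arm", "arguments": {
  "targets": [
    [[0,0,-0.2],[0,0,0],100],
    [[0,0,-0.7],[0,0,0],100],
    [[0,0,-1.6],[0,0,0],100],
    [[0,0,-3.0],[0,0,0],100],
    [[0,0,-4.5],[0,0,0],100],
    [[0,0,-6.0],[0,0,0],100],
    [[0,0,-6.0],[0,0,0],100],
    [[0,0,-6.0],[0,0,0],100]
  ]
}}

```text
time: 22.25
tool_pos: [0.4586, -0.1966, 0.1749]
tool_rot: [0.0, 1.0, 0.004, 0.0]
contact_force: [-0.6, 0.2, -1.0]
gripper_width: 1.004
grasp_force: 0.0
```

Run:
```python
from h import *
s=state();p,d=grab_frame("wrist");np.savez("w8.npz",p=p,d=d,s=s)
cv2.imwrite("pics/w8.png",cv2.resize(p[20:260,200:440,::-1],None,fx=2.5,fy=2.5))
print(s["tool_pos"],s["contact_force"],s["gripper_width"])
```

```text
[ 0.45856718 -0.19663864  0.17488867] [-0.55063117  0.15669929 -0.98602576] 1.0040280849268932
```

View pics/w8.png

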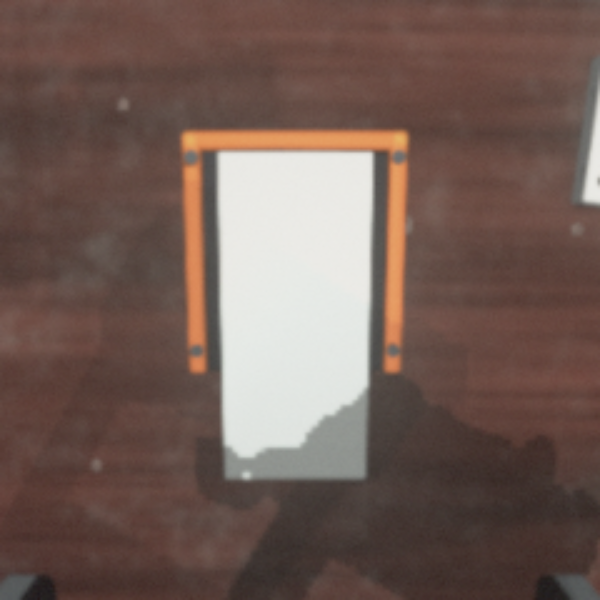

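The plate lies flat and centred between the rims, its rear end at row 152 right against the stop and its front end sticking out at row 480. The gripper is clear, so I'm handing in.

```bash
python3 -c "
from plant import *
print(job_done())"
```

```text
the job is handed in; nothing more can be done
None
```

I handed the job in: the last picture showed the glass plate flat in the black stand against its rear stop, its front end sticking out, released with the arm clear; no verdict was returned.

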